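# Stack sugar blocks in half-lapped courses at the market stall

## Task

Carry on the stack of brown sugar blocks on the wooden rack in brick bond: in the second course the half block at the tall end board, then a long block close after it, bridging the joint below; in the third, the other long block back at the tall end board, flush over the half block. Lay each flat and in line with the stack, set down gently, not dropped. Do not shift the bottom course, the mug, bowl, round loaf or spoon.

Things in the scene. Friction and masses are not known exactly. Their poses are not given: they have to be found in the camera images.
- bed: Wooden bed of the stacking rack, fixed: 248 mm long (its x axis) by 64 wide (y) by 15 thick; origin at the centre of its underside, on the table. An end board stands against each end, the tall one at either its +x or its -x end. It has no side walls.
- end_board: Tall wooden end board of the rack, fixed: 14 mm thick along the bed's x, 64 wide, 80 high from the table; origin at the centre of its underside, 131 mm from the bed's centre, so its inner face is 124 mm from the bed's centre.
- end_lip: Low wooden end lip at the other end of the rack, fixed: 14 mm thick, 64 wide, 25 high from the table; origin at the centre of its underside, 131 mm from the bed's centre.
- base_1: Brown sugar block of the bottom course, loose, already lying on the bed: 120 mm long (x) by 50 wide (y) by 40 high (z), about 0.3 kg; origin at the centre of its underside. The two bottom blocks lie end to end, centred 61 mm either side of the bed's centre (2 mm joint, 3 mm from each end board); their tops are 55 mm above the table.
- base_2: The other brown sugar block of the bottom course, the same as base_1.
- long_1: Loose long brown sugar block lying on the table: 120 mm long (x) by 50 wide (y) by 40 high (z), about 0.3 kg; origin at the centre of its underside. Interchangeable with long_2.
- long_2: Loose long brown sugar block lying on the table, the same as long_1.
- half: Loose half-length brown sugar block lying on the table: 60 mm long (x) by 50 wide (y) by 40 high (z), about 0.15 kg; origin at the centre of its underside.
- mug: Blue mug standing on the table, 76 mm across, 90 high, one handle; bystander. Origin at the centre of its underside.
- bowl: Round steel bowl, 110 mm across, 50 high; bystander. Origin at the centre of its underside.
- round_loaf: Round brown sugar loaf, 100 mm across at the foot, 80 at the top, 40 high; bystander, not part of the stack. Origin at the centre of its underside.
- spoon: Steel spoon lying flat on the table; bystander. Origin on its underside.

How it is judged:
By the outcome, as a careful person would: the job done as asked, in the order asked, and still so for the second after the job is handed in, with the robot touching nothing.
It also fails if it takes over 72 s, if anything falls off the work surface, if the arm or the gripper's body presses on something with over 40 N, if the wrist force passes 120 N, or if a joint passes its speed limit or range.

## Robot

A 6-joint arm with a two-finger parallel gripper is mounted at the origin on the work surface. World frame = base frame: x ahead of the robot, y to its left, z up, the work surface at z = 0. Lengths are in mm, angles in rad, forces in N, time in s.
With the tool pointing down it reaches from about 400 to 925 mm from the base axis. Payload 12.5 kg.
Tool frame: the origin (TCP) lies on the mounting face of the last link; the fingertips stand 190 mm ahead of it and the grasp point (between the pads) lies 171 mm ahead of it (env.tcp_to_tips is the distance from the TCP to the fingertips, in mm); x points along the fingers, y is the direction in which the jaws open and shut, and the axes are right-handed (so a half turn about x gives the same grasp; the last joint's range is limited). The gripper opens to 95 mm and grips with 3 to 60 N. Pads are 20 mm wide; open, the fingers measure 119 mm over their backs; the gripper's body (75 mm by 180 mm) begins 59 mm behind the grasp point.
Start: joints at [1.176, 0.491, 1.559, -0, 1.092, -0.106], TCP at [177.977, 599.124, 404.761] pointing down, gripper open.
Joint ranges: [-3.1, 3.1], [-0.84, 2.19], [0.05, 2.79], [-1.13, 4.28], [0.06, 2.93], [-2.69, 2.69]. Speed limits (rad/s): [2.22, 2.22, 2.79, 3.14, 3.14, 3.14].

## Interface

Orientations are given as [roll, pitch, yaw] about the fixed x, y, z axes, in that order (R = Rz(yaw) Ry(pitch) Rx(roll)).
In Python, from cell import monitor, cams, job, env gives the robot as it stands. The module is installed in compiled form; this text tells all that it offers.
- The arm moves only by the tool apply_moves, never from a script. Its argument "series" is a list of rows, each a list of 3 entries, a list of its own where there are three numbers: the closure, from -1 (fully open) to 1 (shut), so that 0 is half open, then the shift along the tool's x, y, z in cm, then the turn about the tool's x in rad. A call has 1 to 20 rows; each row is the pose to reach, as a shift and turn from the pose commanded when the call began, along the tool's axes at that moment; what a row does not reach only later rows make up. A row lasts 1/8 s, in which the tool goes at most 62.5 mm and 10.7 degrees, less where a joint would pass 70% of its speed; a pose out of reach is approached as far as the arm can. A call with a gripper value outside its range is refused whole. The fingers move at their own pace and stop on an object; the grip force is fixed at half the most. Time passes only in rows, so rows that repeat a pose let the fingers close. It gives the time, the measured TCP pose, the force and the opening at its end, in the units of the state.
- monitor.state(): the state, without advancing time (a new reading comes with each control period).
- cams.read_camera(name): name is "scene" or "top"; returns a dict with "image" (400x640x3 uint8, red, green, blue), "fx", "fy", "cx", "cy" (pixels), "k1" (the pictures are not rectified: a ray, as slopes to the right and down, at radius r is drawn at 1 + k1 r^2 times it, then the intrinsics apply), "position" and "orientation" of the camera in the world. Camera axes: x right, y down, z forward; pixel columns grow to the right and rows downward; lengths in mm; the calibration is good to about 2 mm. A picture is of the moment at which its call begins. There is no depth.
- job.job_done(): hands the job in, once; it reports no verdict.
The state is a dict: "t": time; "joints": joint angles; "qvel": joint speeds; "tau": joint torques, N m; "eef_pos": TCP position; "tcp_rot": TCP orientation; "ft_force": force on the tool from outside, world axes, zero at the start; "moment": the same for the moment, N m; "opening": opening from 0.0 (shut) to 1.0 (fully open).
Only numpy, scipy, OpenCV 4.12 (cv2) and the standard library are available. Lean on these libraries where they do the work, as an engineer would, in place of code of your own. Each camera call takes 0.05 s, during which the arm holds its last target. There are 200 camera calls.

## Working session

There is one attempt and no reset: what is moved stays moved. The work goes in short steps, Python scripts to look and compute and a tool call to move; the robot and the scene stay as the last step left them, time stands still between calls to the robot, and variables do not carry over. Pictures are saved under pics/ and viewed, about 8 in all and at most 12, crops included, and the job is handed in when it is done.

Besides the shell and the picture viewer there is one more tool, called after ">>>" as name(argument=value, ...) on one line, values as JSON. apply_moves: Moves the arm, as the interface text tells. Its arguments: {"type":"object","properties":{"series":{"type":"array"}},"required":["series"]}

```bash
mkdir -p pics; python3 - <<'E'
from cell import monitor,cams,env
import cv2
s=monitor.state();print({k:s[k] for k in('t','eef_pos','tcp_rot','opening','ft_force')},env.tcp_to_tips)
for n in('scene','top'):
    c=cams.read_camera(n);im=c.pop('image');print(n,c);cv2.imwrite(f'pics/{n}0.png',im[:,:,::-1])
E
```

```text
{'t': 0.0, 'eef_pos': array([177.92985525, 599.0974978 , 404.16606141]), 'tcp_rot': array([-1.66455468,  1.56967625, -1.9532475 ]), 'opening': 1.0003788747453681, 'ft_force': array([-0.83641142, -0.83225306, -0.47323125])} 190.1
scene {'fx': 376.7492387613843, 'fy': 376.7492387613843, 'cx': 318.06552798872826, 'cy': 197.63626331474742, 'k1': 0.029602639988778805, 'position': array([1003.62355562,  473.00731501,  783.69218652]), 'orientation': array([-2.40938472,  0.00264427,  2.40571205])}
top {'fx': 412.4811163330149, 'fy': 412.4811163330149, 'cx': 322.1369170695656, 'cy': 201.61743263262377, 'k1': -0.09017125931166742, 'position': array([ 410.08947814,   10.58731652, 1222.51801466]), 'orientation': array([-2.98861471, -0.01022461, -1.55645829])}
```

View pics/scene0.png

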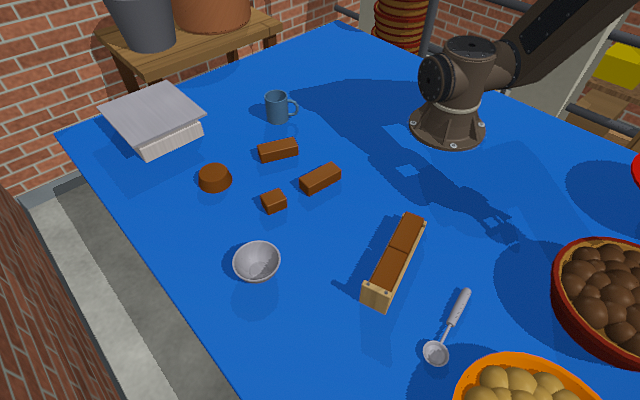

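View pics/top0.png

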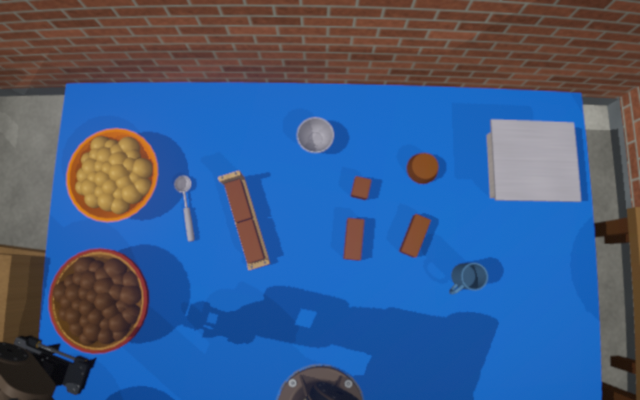

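The top view shows the half block at (361,187), long blocks at (354,239) and (416,235), the round loaf at (423,167), and the rack running from (232,177) to (258,265). The next step is close crops plus masks.

```bash
cat > h.py <<'E'
import numpy as np,cv2
from scipy.spatial.transform import Rotation as Ro
from cell import monitor,cams
def rays(c,uv):
    K=np.array([[c['fx'],0,c['cx']],[0,c['fy'],c['cy']],[0,0,1]])
    p=cv2.undistortPoints(np.float64(uv).reshape(-1,1,2),K,np.array([c['k1'],0,0,0]))[:,0]
    return np.c_[p,np.ones(len(p))]@Ro.from_euler('xyz',c['orientation']).as_matrix().T
def plane(c,uv,z):
    d=rays(c,uv);o=c['position'];return o+d*((z-o[2])/d[:,2:])
def project(c,P):
    R=Ro.from_euler('xyz',c['orientation']).as_matrix();K=np.array([[c['fx'],0,c['cx']],[0,c['fy'],c['cy']],[0,0,1]])
    return cv2.projectPoints(np.float64(P).reshape(-1,1,3),cv2.Rodrigues(R.T)[0],-R.T@c['position'],K,np.array([c['k1'],0,0,0]))[0][:,0]
E
python3 - <<'E'
from h import *
c=cams.read_camera('top');im=c['image'];s=cams.read_camera('scene')['image']
a=cv2.resize(im[155:275,200:450],None,fx=3,fy=3,interpolation=cv2.INTER_CUBIC)
b=cv2.resize(s[130:320,240:440],None,fx=3,fy=3,interpolation=cv2.INTER_CUBIC)
cv2.imwrite('pics/t1.png',a[:,:,::-1]);cv2.imwrite('pics/s1.png',b[:,:,::-1])
for y,x in((239,354),(235,416),(187,361),(200,238),(245,252),(237,363),(167,423)):print(x,y,im[y,x])
h=cv2.cvtColor(im,cv2.COLOR_RGB2HSV)
m=((h[...,0]<15)&(h[...,1]>110)&(h[...,2]>60)).astype(np.uint8);m[:150]=0;m[275:]=0;m[:,:210]=0;m[:,450:]=0
for k in cv2.findContours(m,cv2.RETR_EXTERNAL,cv2.CHAIN_APPROX_NONE)[0]:
    if len(k)<20: continue
    r=cv2.minAreaRect(k);z=55 if r[0][0]<300 else 40
    P=plane(c,k[:,0],z)[:,:2].astype(np.float32);R=cv2.minAreaRect(P);print(r,'->',R)
E
```

```text
354 239 [131  80  64]
416 235 [130  79  50]
361 187 [130  78  58]
238 200 [128  79  64]
252 245 [131  81  65]
363 237 [ 60  74 135]
423 167 [131  78  38]
((249.5092010498047, 240.697265625), (41.09074783325195, 15.325221061706543), 73.3007583618164) -> ((475.92950439453125, 205.20196533203125), (116.87068176269531, 43.39828872680664), 18.998281478881836)
((353.4754333496094, 238.7705078125), (14.666789054870605, 38.74929428100586), 5.194429397583008) -> ((486.6858825683594, -90.25758361816406), (42.222450256347656, 111.4022216796875), 84.87937927246094)
((415.0361022949219, 235.20619201660156), (16.297649383544922, 39.415897369384766), 21.03750991821289) -> ((499.1497802734375, -268.671875), (47.16099548339844, 115.09426879882812), 68.20021057128906)
((237.5413818359375, 200.34075927734375), (39.333984375, 15.067681312561035), 73.61045837402344) -> ((590.765625, 244.18959045410156), (114.97610473632812, 42.939823150634766), 18.558507919311523)
((360.7115478515625, 187.4423065185547), (14.512594223022461, 18.238800048828125), 11.309932708740234) -> ((636.4844970703125, -111.01176452636719), (42.42687225341797, 54.3535270690918), 78.69084167480469)
((422.5, 167.5), (28.284271240234375, 28.284271240234375), 45.0) -> ((699.9100341796875, -295.02191162109375), (83.58949279785156, 87.626953125), 44.58993148803711)
```

View pics/t1.png

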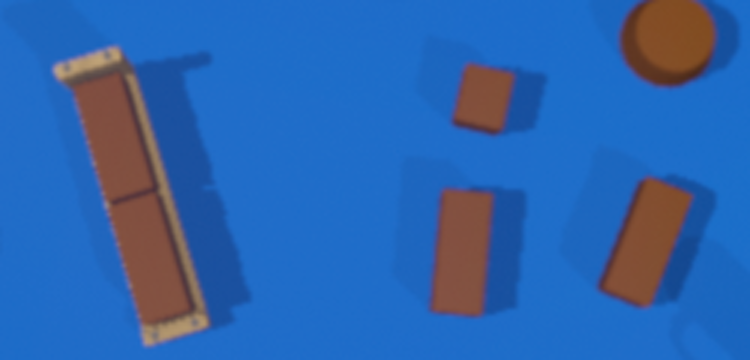

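View pics/s1.png

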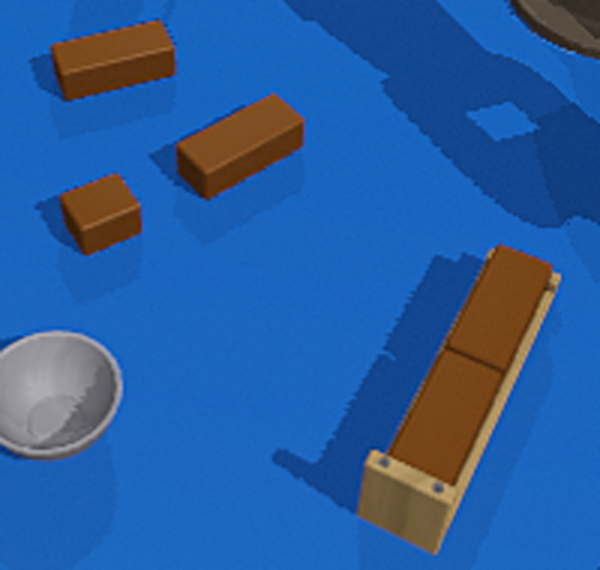

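The tall board is at the rack's far end (large x): it casts the longest shadow and shows a tall face in the scene view. The low lip is at the end near the robot. Next I measure the top faces to subpixel accuracy in both cameras.

```bash
cat >> h.py <<'E'
def tops(name,roi,specs,thr=105,up=6,dbg=None):
    """specs: list of (expected centre xy, z of top). Fits the bright top face near each."""
    c=cams.read_camera(name);im=c['image'].astype(np.float32)
    for (x,y),z in specs:
        u,v=project(c,[[x,y,z]])[0].astype(int);w=34
        p=cv2.resize(im[v-w:v+w,u-w:u+w],None,fx=up,fy=up,interpolation=cv2.INTER_CUBIC)
        R,B=p[...,0],p[...,2]
        cen=p[w*up-8:w*up+8,w*up-8:w*up+8].reshape(-1,3).mean(0)
        m=((R>thr*cen[0])&(R-B>0.45*(cen[0]-cen[2]))&(B<1.45*cen[2])).astype(np.uint8)
        n,l,st,ce=cv2.connectedComponentsWithStats(m);m=(l==l[w*up,w*up]).astype(np.uint8)
        m=cv2.morphologyEx(m,cv2.MORPH_OPEN,np.ones((25,25)))
        k=max(cv2.findContours(m,cv2.RETR_EXTERNAL,cv2.CHAIN_APPROX_NONE)[0],key=cv2.contourArea)
        P=plane(c,(k[:,0]+.5)/up-.5+[u-w,v-w],z)[:,:2]
        r=cv2.minAreaRect(P.astype(np.float32));a=r[2]+(90 if r[1][1]>r[1][0] else 0)
        print(name,np.round(r[0],1),'size',np.round(sorted(r[1]),1),'ang',round((a+90)%180-90,1),'top rgb',cen.round())
E
python3 - <<'E'
from h import *
S=[((476,205),55),((591,244),55),((487,-90),40),((499,-268),40),((636,-111),40)]
tops('top',0,S,.78);tops('scene',0,S,.82)
s=monitor.state();print(Ro.from_euler('xyz',s['tcp_rot']).as_matrix().round(3))
E
```

```text
top [473.3 204.8] size [ 46.1 123.4] ang 18.7 top rgb [130.  80.  64.]
top [591.6 245. ] size [ 46.2 119.1] ang 18.7 top rgb [129.  79.  64.]
top [486.9 -90.5] size [ 45.5 114.9] ang -5.0 top rgb [131.  80.  64.]
top [ 498.9 -269.2] size [ 47.2 116.9] ang -22.2 top rgb [131.  78.  51.]
top [ 637.3 -111.3] size [45.  56.5] ang -12.3 top rgb [130.  79.  59.]
scene [480.2 209.2] size [ 49.5 115.4] ang 18.7 top rgb [119.  71.  26.]
scene [589.2 246.2] size [ 49.2 106.6] ang 18.5 top rgb [119.  70.  27.]
scene [492.1 -86.6] size [ 49.4 114.4] ang -4.8 top rgb [127.  79.  35.]
scene [ 504.9 -266.5] size [ 45.6 114.4] ang -22.2 top rgb [125.  77.  32.]
scene [ 642.8 -108.7] size [43.7 55.2] ang -13.3 top rgb [122.  75.  30.]
[[-0.     0.285  0.959]
 [-0.     0.959 -0.285]
 [-1.    -0.    -0.   ]]
```

The two cameras differ by a steady offset of about (5,3) mm, so I use their mean. That puts the half block at (640,-110), the long blocks at (489.5,-88.5) and (502,-268), and the bed centre at (535.4,226.9) with an angle of 18.7°. First move: go above the half block.

```bash
cat >> h.py <<'E'
def go(x,y,z,jaw):
    s=monitor.state();M=Ro.from_euler('xyz',s['tcp_rot']).as_matrix();p=np.array(s['eef_pos'])
    d=M.T@(np.array([x,y,z])-p)/10;a=np.degrees(np.arctan2(M[1,1],M[0,1]))
    e=((jaw-a+90)%180)-90
    print('t %.2f pos'%s['t'],p.round(1),'jaw %.2f'%a,'down',M[:,0].round(3),'f',np.round(s['ft_force'],1),'op %.3f'%s['opening'],'j6 %.2f'%s['joints'][5],'| shift cm',d.round(2),'turn %.3f'%-np.radians(e))
E
python3 -c "
from h import *
go(640,-110,300,77.2)"
```

```text
t 0.30 pos [178.  599.1 404.6] jaw 73.45 down [-0. -0. -1.] f [ 0.4  0.1 -0.2] op 1.000 j6 -0.11 | shift cm [ 10.47 -54.81  64.48] turn -0.065
```

>>> apply_moves(series=[[-1,[10.5,-54.8,64.5],-0.065],[-1,[10.5,-54.8,64.5],-0.065],[-1,[10.5,-54.8,64.5],-0.065],[-1,[10.5,-54.8,64.5],-0.065],[-1,[10.5,-54.8,64.5],-0.065],[-1,[10.5,-54.8,64.5],-0.065],[-1,[10.5,-54.8,64.5],-0.065],[-1,[10.5,-54.8,64.5],-0.065],[-1,[10.5,-54.8,64.5],-0.065],[-1,[10.5,-54.8,64.5],-0.065],[-1,[10.5,-54.8,64.5],-0.065],[-1,[10.5,-54.8,64.5],-0.065],[-1,[10.5,-54.8,64.5],-0.065],[-1,[10.5,-54.8,64.5],-0.065],[-1,[10.5,-54.8,64.5],-0.065],[-1,[10.5,-54.8,64.5],-0.065],[-1,[10.5,-54.8,64.5],-0.065]])

```text
t: 2.42
eef_pos: [639.8, -108.8, 300.1]
tcp_rot: [1.275, 1.571, 1.053]
ft_force: [0.8, -0.2, -0.4]
opening: 0.999
```

```bash
python3 -c "
from h import *
go(640,-110,196,77.2)
c=cams.read_camera('scene');u,v=project(c,[[640,-110,60]])[0].astype(int);i=c['image'][v-60:v+60,u-80:u+80]
cv2.imwrite('pics/s2.png',cv2.resize(i,None,fx=4,fy=4,interpolation=cv2.INTER_CUBIC)[:,:,::-1])"
```

```text
t 2.42 pos [ 639.8 -108.8  300.1] jaw 77.24 down [ 0.  0. -1.] f [ 0.8 -0.2 -0.4] op 0.999 j6 -1.62 | shift cm [10.41 -0.12  0.04] turn 0.001
```

View pics/s2.png

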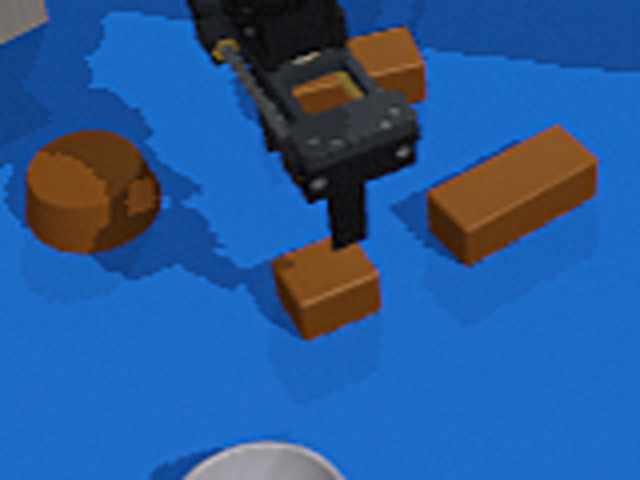

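The fingers hang over the half block, aligned with it and with clearance all round. Descend and grip.

>>> apply_moves(series=[[-1,[5,-0.1,0],0],[-1,[8,-0.1,0],0],[-1,[10.4,-0.1,0],0],[-1,[10.4,-0.1,0],0],[1,[10.4,-0.1,0],0],[1,[10.4,-0.1,0],0],[1,[10.4,-0.1,0],0],[1,[10.4,-0.1,0],0],[1,[10.4,-0.1,0],0],[1,[10.4,-0.1,0],0]])

```text
t: 3.72
eef_pos: [640.0, -110.9, 195.9]
tcp_rot: [0.545, 1.571, 0.321]
ft_force: [0.1, -0.1, 2.3]
opening: 0.521
```

```bash
python3 -c "
from h import *
go(640,-110,330,77.2)"
```

```text
t 3.73 pos [ 640.  -110.9  195.9] jaw 77.17 down [ 0.  0. -1.] f [ 0.1 -0.1  2.3] op 0.521 j6 -1.62 | shift cm [-13.41   0.08  -0.02] turn -0.000
```

```bash
python3 -c "
from h import *
go(615.9,254.2,300,108.7)"
```

```text
t 3.73 pos [ 640.  -110.9  195.9] jaw 77.17 down [ 0.  0. -1.] f [ 0.1 -0.1  2.3] op 0.521 j6 -1.62 | shift cm [-10.41  35.06 -10.45] turn -0.550
```

>>> apply_moves(series=[[1,[-5,0,0],0],[1,[-10.4,0,0],0],[1,[-10.4,5,-1.5],-0.1],[1,[-10.4,10,-3],-0.2],[1,[-10.4,15,-4.5],-0.3],[1,[-10.4,20,-6],-0.4],[1,[-10.4,25,-7.5],-0.5],[1,[-10.4,30,-9],-0.55],[1,[-10.4,35.1,-10.4],-0.55],[1,[-10.4,35.1,-10.4],-0.55],[1,[-10.4,35.1,-10.4],-0.55],[1,[-10.4,35.1,-10.4],-0.55]])

```text
t: 5.22
eef_pos: [616.7, 253.3, 299.6]
tcp_rot: [-3.078, 1.57, -2.753]
ft_force: [-0.1, 1.0, -2.2]
opening: 0.52
```

```bash
python3 -c "
from h import *
go(615.9,254.2,254,108.7)
c=cams.read_camera('scene');u,v=project(c,[[600,240,80]])[0].astype(int);i=c['image'][v-60:v+60,u-80:u+80]
d=cams.read_camera('top');u,v=project(d,[[600,240,80]])[0].astype(int);j=d['image'][v-60:v+60,u-80:u+80]
cv2.imwrite('pics/s3.png',cv2.resize(np.vstack([i,j]),None,fx=2.5,fy=2.5,interpolation=cv2.INTER_CUBIC)[:,:,::-1])"
```

```text
t 5.22 pos [616.7 253.3 299.6] jaw 108.61 down [-0. -0. -1.] f [-0.1  1.  -2.2] op 0.520 j6 -1.60 | shift cm [ 4.56  0.11 -0.05] turn -0.002
```

View pics/s3.png

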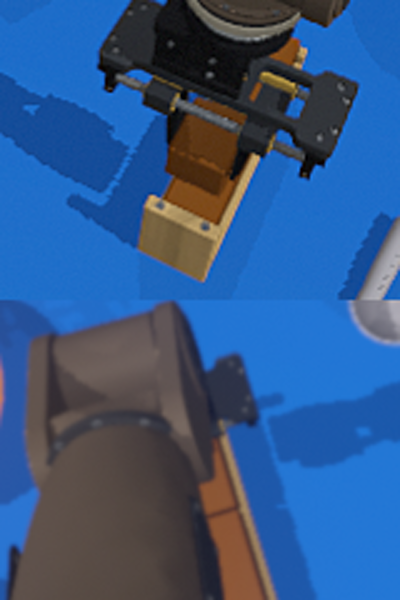

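The block hangs over the rack in front of the tall board. I lower it to 3 mm above the course, then feel for the board.

>>> apply_moves(series=[[1,[2,0.1,0],0],[1,[3.8,0.1,0],0],[1,[4.55,0.1,0],0],[1,[4.55,0.1,0.2],0],[1,[4.55,0.1,0.4],0],[1,[4.55,0.1,0.5],0],[1,[4.55,0.1,0.5],0]])

```text
t: 6.2
eef_pos: [621.0, 257.1, 254.6]
tcp_rot: [0.102, 1.57, 0.429]
ft_force: [-0.1, 0.4, -2.1]
opening: 0.526
```

>>> apply_moves(series=[[1,[0,0,0.1],0],[1,[0,0,0.2],0],[1,[0,0,0.2],0]])

```text
t: 6.58
eef_pos: [622.8, 257.7, 254.2]
tcp_rot: [1.396, 1.571, 1.722]
ft_force: [1.0, 0.5, -2.3]
opening: 0.524
```

```bash
python3 -c "
from h import *
go(620.6,255.8,254,108.7)"
```

```text
t 6.58 pos [622.8 257.7 254.2] jaw 108.69 down [-0.  0. -1.] f [ 1.   0.5 -2.3] op 0.524 j6 -1.60 | shift cm [ 0.02 -0.11 -0.27] turn -0.000
```

>>> apply_moves(series=[[1,[0,-0.1,0.1],0],[1,[0,-0.1,0.1],0]])

```text
t: 6.82
eef_pos: [623.8, 257.0, 254.1]
tcp_rot: [2.969, 1.569, -2.988]
ft_force: [-4.9, -0.3, -1.2]
opening: 0.522
```

>>> apply_moves(series=[[1,[0,0,0.1],0],[1,[0,0,0.1],0]])

```text
t: 7.08
eef_pos: [624.2, 257.2, 254.0]
tcp_rot: [3.104, 1.567, -2.853]
ft_force: [-9.8, -3.0, 1.2]
opening: 0.522
```

>>> apply_moves(series=[[1,[0,0,0.1],0],[1,[0,0,0.1],0]])

```text
t: 7.32
eef_pos: [624.6, 257.3, 253.9]
tcp_rot: [3.117, 1.565, -2.84]
ft_force: [-13.7, -3.5, 5.0]
opening: 0.525
```

Contact with the board shows clearly (force −x). Back off to a gap of about 1.5 mm, then lower.

>>> apply_moves(series=[[1,[0,0,-0.45],0],[1,[0,0,-0.45],0],[1,[0.1,0,-0.45],0],[1,[0.2,0,-0.45],0],[1,[0.2,0,-0.45],0]])

```text
t: 7.95
eef_pos: [621.8, 256.2, 252.1]
tcp_rot: [1.714, 1.571, 2.04]
ft_force: [0.7, 0.4, -3.0]
opening: 0.523
```

>>> apply_moves(series=[[1,[0.1,0,0],0],[1,[0.1,0,0],0]])

```text
t: 8.2
eef_pos: [621.7, 256.3, 251.1]
tcp_rot: [2.162, 1.571, 2.489]
ft_force: [0.1, -0.1, -1.4]
opening: 0.522
```

>>> apply_moves(series=[[1,[0.05,0,0],0],[1,[0.05,0,0],0]])

```text
t: 8.45
eef_pos: [621.7, 256.3, 250.8]
tcp_rot: [0.321, 1.571, 0.647]
ft_force: [-0.7, -0.8, -0.2]
opening: 0.521
```

>>> apply_moves(series=[[0,[0,0,0],0],[-0.6,[0,0,0],0],[-1,[0,0,0],0],[-1,[0,0,0],0],[-1,[-4,0,0],0],[-1,[-8,0,0],0],[-1,[-8,0,0],0]])

```text
t: 9.32
eef_pos: [621.9, 256.4, 334.1]
tcp_rot: [-0.018, 1.565, 0.308]
ft_force: [0.6, -0.2, 0.1]
opening: 0.996
```

```bash
python3 -c "
from h import *
go(489.5,-88.5,300,85.1)"
```

```text
t 9.32 pos [621.9 256.4 334.1] jaw 108.69 down [ 0.005  0.002 -1.   ] f [ 0.6 -0.2  0.1] op 0.996 j6 -1.60 | shift cm [  3.28 -28.42 -23.62] turn 0.412
```

>>> apply_moves(series=[[-1,[0,-6,-5],0.1],[-1,[0,-12,-10],0.2],[-1,[0,-17,-14],0.3],[-1,[0,-22,-18],0.4],[-1,[3,-28.4,-23.6],0.412],[-1,[3,-28.4,-23.6],0.412],[-1,[3,-28.4,-23.6],0.412],[-1,[3,-28.4,-23.6],0.412],[-1,[3,-28.4,-23.6],0.412]])

```text
t: 10.45
eef_pos: [489.5, -87.4, 300.7]
tcp_rot: [0.409, 1.571, 0.325]
ft_force: [-0.6, 0.2, 1.1]
opening: 1.003
```

```bash
python3 - <<'E'
from h import *
go(489.5,-88.5,196,85.1)
tops('top',0,[((476,205),55),((621,255),95)],.8);tops('scene',0,[((476,205),55),((621,255),95)],.82)
o=[]
for n in('scene','top'):
    c=cams.read_camera(n);u,v=project(c,[[560,225,60]])[0].astype(int);o.append(cv2.resize(c['image'][v-60:v+60,u-60:u+60],(480,480),interpolation=cv2.INTER_CUBIC)[:,:400])
cv2.imwrite('pics/s4.png',np.hstack(o)[:,:,::-1])
E
```

```text
t 10.45 pos [489.5 -87.4 300.7] jaw 85.18 down [ 0.  0. -1.] f [-0.6  0.2  1.1] op 1.003 j6 -1.80 | shift cm [ 1.047e+01 -1.100e-01  1.000e-02] turn 0.001
top [473.2 205. ] size [ 46.  123.6] ang 18.8 top rgb [142.  89.  71.]
top [621.6 254. ] size [45.  59.5] ang 18.4 top rgb [139.  86.  70.]
scene [480.3 209.2] size [ 49.5 115.6] ang 18.7 top rgb [125.  76.  28.]
scene [608.1 254.5] size [51.5 91. ] ang 17.6 top rgb [125.  74.  27.]
```

View pics/s4.png

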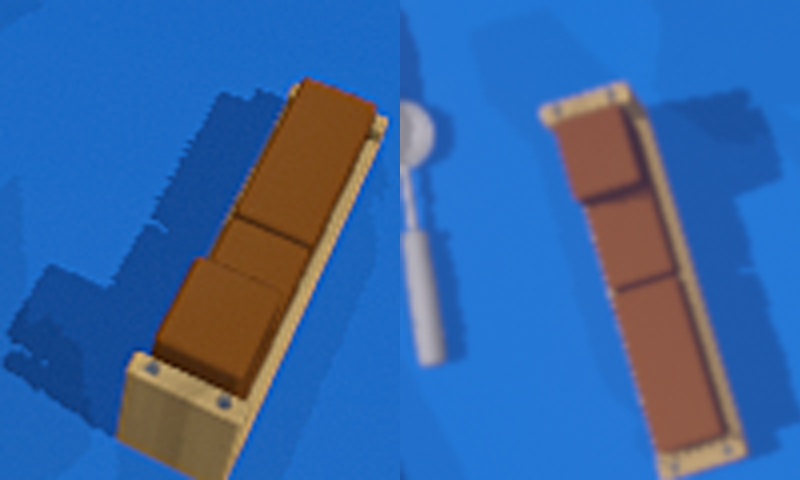

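The scene view (left) shows the half block sitting flat just inside the tall board. The top view (right) shows it in line with the base to about 1 mm, at 18.4° against 18.7°. Now pick up the first long block.

>>> apply_moves(series=[[-1,[5,-0.1,0],0],[-1,[8,-0.1,0],0],[-1,[10.4,-0.1,0],0],[-1,[10.4,-0.1,0],0],[1,[10.4,-0.1,0],0],[1,[10.4,-0.1,0],0],[1,[10.4,-0.1,0],0],[1,[10.4,-0.1,0],0],[1,[10.4,-0.1,0],0],[1,[10.4,-0.1,0],0]])

```text
t: 11.9
eef_pos: [489.1, -89.4, 196.9]
tcp_rot: [0.046, 1.57, -0.04]
ft_force: [-0.7, 0.1, 4.2]
opening: 0.526
```

```bash
python3 -c "
from h import *
e=np.array([.9472,.3206]);n=np.array([-.3206,.9472])
b=np.array([535.4,226.9]);b=b+n*(43.9-b@n);print(b)
go(*(b-8*e),300,108.7)"
```

```text
[535.19816306 227.49631923]
t 11.90 pos [489.1 -89.4 196.9] jaw 85.08 down [ 0. -0. -1.] f [-0.7  0.1  4.2] op 0.526 j6 -1.80 | shift cm [-10.31  31.65   1.15] turn -0.412
```

>>> apply_moves(series=[[1,[-5,0,0],0],[1,[-10.3,0,0],0],[1,[-10.3,5,0.2],-0.1],[1,[-10.3,10,0.4],-0.2],[1,[-10.3,15,0.6],-0.3],[1,[-10.3,20,0.8],-0.4],[1,[-10.3,26,1.1],-0.412],[1,[-10.3,31.6,1.15],-0.412],[1,[-10.3,31.6,1.15],-0.412],[1,[-10.3,31.6,1.15],-0.412],[1,[-10.3,31.6,1.15],-0.412],[1,[-10.3,31.6,1.15],-0.412]])

```text
t: 13.4
eef_pos: [527.7, 223.5, 299.8]
tcp_rot: [2.59, 1.571, 2.914]
ft_force: [0.7, -0.7, -3.0]
opening: 0.526
```

```bash
cat >> h.py <<'E'
E_=np.array([.9472,.3206]);N_=np.array([-.3206,.9472]);B_=np.array([535.2,227.5])
def sc():
    p=np.array(monitor.state()['eef_pos'])[:2]-B_;print('s %.1f c %.1f'%(p@E_,p@N_))
E
python3 -c "
from h import *
sc();go(*(B_-8*E_),255,108.7)
c=cams.read_camera('scene');u,v=project(c,[[560,235,80]])[0].astype(int);i=c['image'][v-60:v+60,u-80:u+80]
cv2.imwrite('pics/s5.png',cv2.resize(i,None,fx=4,fy=4,interpolation=cv2.INTER_CUBIC)[:,:,::-1])"
```

```text
s -8.4 c -1.4
t 13.40 pos [527.7 223.5 299.8] jaw 108.60 down [-0.  0. -1.] f [ 0.7 -0.7 -3. ] op 0.526 j6 -1.61 | shift cm [4.48 0.14 0.04] turn -0.002
```

View pics/s5.png

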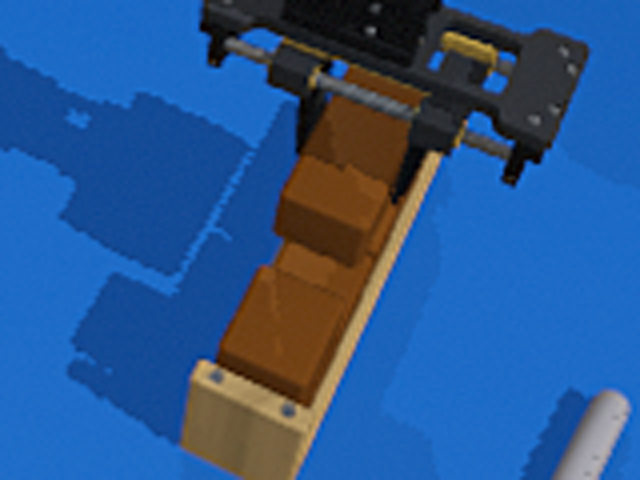

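The long block hangs in line, about 40 mm above the course, with its end short of the half block. Lower it and feel for the half block.

>>> apply_moves(series=[[1,[2,0.1,0],0],[1,[3.8,0.1,0],0],[1,[4.5,0.1,0],0],[1,[4.5,0.1,0.2],0],[1,[4.5,0.1,0.4],0],[1,[4.5,0.1,0.5],0],[1,[4.5,0.1,0.5],0]])

```text
t: 14.32
eef_pos: [532.1, 227.0, 255.1]
tcp_rot: [0.133, 1.57, 0.459]
ft_force: [0.2, -0.4, -2.7]
opening: 0.527
```

```bash
python3 - <<'E'
from h import *
sc();go(*(B_),255,108.7)
# gap along rack: brightness profile in scene cam on top plane z=95
c=cams.read_camera('scene')
for k in(-15,0,15):
    s=np.arange(40,80,2.);P=[[*(B_+E_*a+N_*k),95] for a in s]
    q=project(c,P).astype(np.float32);print(k,cv2.remap(c['image'],q[:,0].copy(),q[:,1].copy(),cv2.INTER_LINEAR)[:,0,0])
E
```

```text
s -3.1 c 0.6
t 14.32 pos [532.1 227.  255.1] jaw 108.69 down [ 0.001  0.    -1.   ] f [ 0.2 -0.4 -2.7] op 0.527 j6 -1.61 | shift cm [ 0.01 -0.06  0.31] turn -0.000
-15 [112 112 112 113 113 112 114 112  99  80  70  67  79 100 112 111 111 111
 113 111]
0 [113 113 113 113 114 114 115 113  99  81  72  71  78  98 111 112 112 112
 111 111]
15 [113 113 113 113 113 114 116 115  99  83  73  71  82 102 114 114 113 113
 114 114]
```

>>> apply_moves(series=[[1,[0,-0.05,0.2],0],[1,[0,-0.05,0.4],0],[1,[0,-0.05,0.4],0],[1,[0,-0.05,0.4],0]])

```text
t: 14.88
eef_pos: [535.9, 227.8, 254.7]
tcp_rot: [2.176, 1.571, 2.502]
ft_force: [-0.2, -0.2, -3.0]
opening: 0.525
```

```bash
cat > gap.py <<'E'
from h import *
sc();go(*(B_),255,108.7)
c=cams.read_camera('scene')
for k in(-15,0,15):
    s=np.arange(50,72,1.);P=[[*(B_+E_*a+N_*k),95] for a in s]
    q=project(c,P).astype(np.float32);print(k,cv2.remap(c['image'],q[:,0].copy(),q[:,1].copy(),cv2.INTER_LINEAR)[:,0,0])
E
python3 gap.py
```

```text
s 0.8 c 0.1
t 14.88 pos [535.9 227.8 254.7] jaw 108.69 down [-0.  0. -1.] f [-0.2 -0.2 -3. ] op 0.525 j6 -1.61 | shift cm [-0.03 -0.01 -0.08] turn -0.000
-15 [113 113 113 113 113 113 113 114 113 111  98  86  75  76  79  88  99 107
 112 112 112 112]
0 [114 114 113 113 113 114 114 114 113 110 100  88  76  75  79  88  98 107
 113 112 112 111]
15 [113 114 114 114 114 115 116 115 113 109 100  89  78  77  82  91 101 109
 114 114 114 113]
```

>>> apply_moves(series=[[1,[0.1,0,0.1],0],[1,[0.2,0,0.15],0],[1,[0.2,0,0.15],0],[1,[0.2,0,0.15],0]])

```text
t: 15.42
eef_pos: [537.3, 228.3, 252.7]
tcp_rot: [2.713, 1.571, 3.039]
ft_force: [-0.2, -0.7, -3.9]
opening: 0.518
```

```bash
python3 gap.py
```

```text
s 2.3 c 0.1
t 15.43 pos [537.3 228.3 252.7] jaw 108.69 down [-0.  0. -1.] f [-0.2 -0.7 -3.9] op 0.518 j6 -1.61 | shift cm [-0.23 -0.01 -0.23] turn -0.000
-15 [111 112 112 113 113 113 113 113 113 112 113 112 107  96  85  82  93 104
 109 111 112 112]
0 [114 114 114 114 114 113 113 113 114 114 113 111 108  98  90  88  97 105
 110 112 113 113]
15 [113 113 113 112 113 114 115 115 116 117 115 112 106  99  94  93 101 109
 115 115 115 114]
```

The gap to the half block is now about 1–1.5 mm, which is close enough. Set the block down.

>>> apply_moves(series=[[1,[0.05,0,0],0],[1,[0.1,0,0],0],[1,[0.1,0,0],0]])

```text
t: 15.85
eef_pos: [537.3, 228.3, 251.9]
tcp_rot: [1.395, 1.571, 1.722]
ft_force: [-3.0, -1.0, 1.1]
opening: 0.527
```

>>> apply_moves(series=[[1,[0.05,0,0],0],[1,[0.05,0,0],0]])

```text
t: 16.1
eef_pos: [537.3, 228.3, 251.9]
tcp_rot: [0.105, 1.57, 0.431]
ft_force: [-4.2, -1.0, 6.8]
opening: 0.525
```

>>> apply_moves(series=[[0,[0,0,0],0],[-0.6,[0,0,0],0],[-1,[0,0,0],0],[-1,[0,0,0],0],[-1,[-4,0,0],0],[-1,[-8,0,0],0],[-1,[-8,0,0],0],[-1,[-8,0,0],0]])

```text
t: 17.1
eef_pos: [537.2, 228.2, 330.7]
tcp_rot: [2.952, 1.57, -3.005]
ft_force: [-0.2, -0.3, -0.7]
opening: 0.998
```

```bash
python3 -c "
from h import *
go(502,-268,300,67.8)"
```

```text
t 17.10 pos [537.2 228.2 330.7] jaw 108.69 down [-0. -0. -1.] f [-0.2 -0.3 -0.7] op 0.998 j6 -1.61 | shift cm [  3.07 -45.88 -19.23] turn 0.714
```

>>> apply_moves(series=[[-1,[0,-6,-2.5],0.1],[-1,[0,-12,-5],0.2],[-1,[0,-18,-7.5],0.3],[-1,[0,-24,-10],0.4],[-1,[0,-30,-12.5],0.5],[-1,[0,-36,-15],0.6],[-1,[3.1,-45.9,-19.2],0.714],[-1,[3.1,-45.9,-19.2],0.714],[-1,[3.1,-45.9,-19.2],0.714],[-1,[3.1,-45.9,-19.2],0.714],[-1,[3.1,-45.9,-19.2],0.714],[-1,[3.1,-45.9,-19.2],0.714]])

```text
t: 18.6
eef_pos: [502.9, -266.9, 300.5]
tcp_rot: [0.179, 1.57, -0.207]
ft_force: [-0.3, -0.1, -0.0]
opening: 1.002
```

```bash
python3 - <<'E'
from h import *
go(502,-268,196.5,67.8)
S=[((621.7,256),95),((537,228),95),((460,200),55)]
tops('top',0,S,.8)
o=[]
for n in('scene','top'):
    c=cams.read_camera(n);u,v=project(c,[[560,225,60]])[0].astype(int);o.append(cv2.resize(c['image'][v-60:v+60,u-60:u+60],(480,480),interpolation=cv2.INTER_CUBIC)[:,:400])
cv2.imwrite('pics/s6.png',np.hstack(o)[:,:,::-1])
E
```

```text
t 18.60 pos [ 502.9 -266.9  300.5] jaw 67.88 down [ 0. -0. -1.] f [-0.3 -0.1 -0. ] op 1.002 j6 -1.79 | shift cm [10.4  -0.14 -0.04] turn 0.001
top [587.4 242.9] size [ 45.5 132. ] ang 18.2 top rgb [139.  86.  69.]
top [559.9 233.9] size [ 45.4 168.6] ang 18.5 top rgb [141.  88.  68.]
top [447.  196.1] size [45.9 67.4] ang 18.5 top rgb [142.  89.  70.]
```

View pics/s6.png

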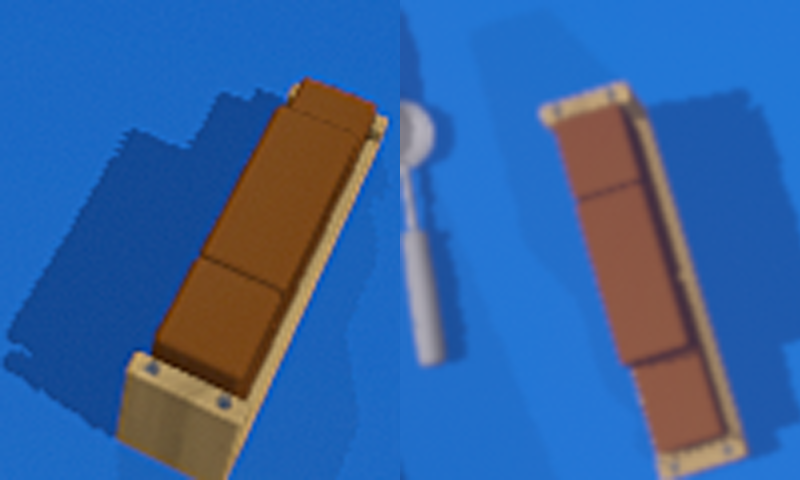

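The first long block sits flat, bridging the joint, with only a thin seam to the half block. Now pick up the last long block.

>>> apply_moves(series=[[-1,[5,-0.1,0],0],[-1,[8,-0.1,0],0],[-1,[10.4,-0.1,0],0],[-1,[10.4,-0.1,0],0],[1,[10.4,-0.1,0],0],[1,[10.4,-0.1,0],0],[1,[10.4,-0.1,0],0],[1,[10.4,-0.1,0],0],[1,[10.4,-0.1,0],0],[1,[10.4,-0.1,0],0]])

```text
t: 20.0
eef_pos: [502.2, -269.0, 196.4]
tcp_rot: [-0.141, 1.57, -0.528]
ft_force: [-0.6, -0.9, 3.1]
opening: 0.527
```

```bash
cat > edge.py <<'E'
from h import *
import sys
def edge(z,lo=105,hi=135):
    c=cams.read_camera('scene');out=[]
    for k in(-15,-8,0,8,15):
        s=np.arange(lo,hi,.5);q=project(c,[[*(B_+E_*a+N_*k),z] for a in s]).astype(np.float32)
        r=cv2.remap(c['image'],q[:,0].copy(),q[:,1].copy(),cv2.INTER_LINEAR)[:,0,0].astype(float)
        i=np.argmin(np.gradient(cv2.GaussianBlur(r[:,None],(1,5),0)[:,0])[2:-2])+2
        out.append((s[i],int(r[max(i-6,0)]),int(r[min(i+6,59)])))
    print('z',z,out)
if __name__=='__main__':
    for z in map(float,sys.argv[1:]):edge(z)
E
python3 edge.py 95
python3 -c "
from h import *
go(*(B_+61*E_),340,108.7)"
```

```text
z 95.0 [(np.float64(124.0), 115, 69), (np.float64(123.0), 119, 73), (np.float64(123.5), 117, 72), (np.float64(123.0), 119, 73), (np.float64(123.0), 119, 72)]
t 20.05 pos [ 502.2 -269.   196.4] jaw 67.78 down [ 0. -0. -1.] f [-1.1 -0.3  4.3] op 0.524 j6 -1.79 | shift cm [-14.37  51.21 -11.11] turn -0.714
```

>>> apply_moves(series=[[1,[-5,0,0],0],[1,[-10,0,0],0],[1,[-14.4,0,0],0],[1,[-14.4,6,-1.3],-0.1],[1,[-14.4,12,-2.6],-0.2],[1,[-14.4,18,-3.9],-0.3],[1,[-14.4,24,-5.2],-0.4],[1,[-14.4,30,-6.5],-0.5],[1,[-14.4,36,-7.8],-0.6],[1,[-14.4,42,-9.1],-0.7],[1,[-14.4,48,-10.4],-0.714],[1,[-14.4,51.2,-11.1],-0.714],[1,[-14.4,51.2,-11.1],-0.714],[1,[-14.4,51.2,-11.1],-0.714],[1,[-14.4,51.2,-11.1],-0.714],[1,[-14.4,51.2,-11.1],-0.714]])

```text
t: 22.05
eef_pos: [593.2, 246.1, 340.4]
tcp_rot: [0.736, 1.571, 1.06]
ft_force: [-0.2, 0.4, -2.4]
opening: 0.522
```

```bash
python3 -c "
from h import *
sc();go(*(B_+61*E_),295,108.7)"
```

```text
s 60.8 c -1.0
t 22.05 pos [593.2 246.1 340.4] jaw 108.62 down [ 0.  0. -1.] f [-0.2  0.4 -2.4] op 0.522 j6 -1.61 | shift cm [4.54 0.1  0.01] turn -0.001
```

>>> apply_moves(series=[[1,[2,0.1,0],0],[1,[3.8,0.1,0],0],[1,[4.5,0.1,0],0],[1,[4.5,0.1,0],0],[1,[4.5,0.1,0],0]])

```text
t: 22.68
eef_pos: [592.9, 247.9, 295.8]
tcp_rot: [0.036, 1.57, 0.362]
ft_force: [0.3, 0.8, -2.6]
opening: 0.521
```

```bash
python3 - <<'E'
from h import *
from edge import edge
sc();go(*(B_+61*E_),295,108.7)
z=monitor.state()['eef_pos'][2]-196.4+40;edge(z)
c=cams.read_camera('scene');u,v=project(c,[[620,250,110]])[0].astype(int);i=c['image'][v-50:v+50,u-65:u+65]
cv2.imwrite('pics/s7.png',cv2.resize(i,None,fx=5,fy=5,interpolation=cv2.INTER_CUBIC)[:,:,::-1])
E
```

```text
s 61.2 c 0.9
t 22.68 pos [592.9 247.9 295.8] jaw 108.69 down [ 0.001  0.    -1.   ] f [ 0.3  0.8 -2.6] op 0.521 j6 -1.60 | shift cm [ 0.08 -0.09 -0.02] turn -0.000
z 139.38066970652974 [(np.float64(123.0), 113, 71), (np.float64(122.5), 116, 71), (np.float64(122.5), 115, 73), (np.float64(122.5), 114, 76), (np.float64(122.5), 117, 73)]
```

View pics/s7.png

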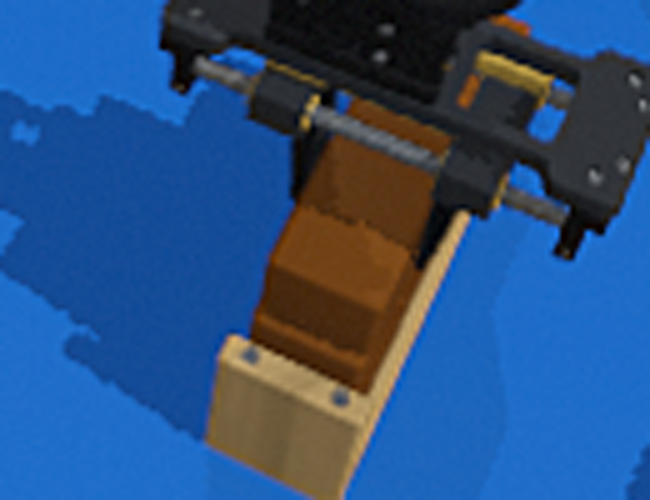

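The held block's end edge reads s = 122.6 against 123.3 for the half block. Shift by +0.7 mm, then lower.

>>> apply_moves(series=[[1,[0,-0.1,0.07],0],[1,[0.2,-0.1,0.07],0],[1,[0.3,-0.1,0.07],0],[1,[0.35,-0.1,0.07],0],[1,[0.35,-0.1,0.07],0]])

```text
t: 23.4
eef_pos: [593.7, 247.2, 291.7]
tcp_rot: [2.293, 1.571, 2.62]
ft_force: [-0.6, 0.3, -3.0]
opening: 0.523
```

```bash
python3 - <<'E'
from h import *
from edge import edge
sc();go(*(B_+61*E_),291.5,108.7)
edge(monitor.state()['eef_pos'][2]-196.4+40)
E
```

```text
s 61.7 c -0.1
t 23.40 pos [593.7 247.2 291.7] jaw 108.69 down [-0.  0. -1.] f [-0.6  0.3 -3. ] op 0.523 j6 -1.61 | shift cm [ 0.02  0.01 -0.07] turn -0.000
z 135.27992569766272 [(np.float64(122.5), 115, 74), (np.float64(123.5), 116, 72), (np.float64(122.5), 117, 76), (np.float64(123.0), 114, 74), (np.float64(123.5), 117, 75)]
```

Flush to within about 0.5 mm. Final touch-down.

>>> apply_moves(series=[[1,[0.05,0,0.03],0],[1,[0.05,0,0.03],0]])

```text
t: 23.7
eef_pos: [594.0, 247.3, 291.4]
tcp_rot: [0.259, 1.571, 0.586]
ft_force: [-1.8, 0.1, -0.5]
opening: 0.524
```

>>> apply_moves(series=[[1,[0.05,0,0],0],[1,[0.05,0,0],0]])

```text
t: 23.95
eef_pos: [593.9, 247.3, 291.4]
tcp_rot: [0.045, 1.57, 0.371]
ft_force: [-2.3, -1.1, 4.8]
opening: 0.526
```

Seated. Release, rise, and clear away so the cameras can see.

>>> apply_moves(series=[[0,[0,0,0],0],[-0.6,[0,0,0],0],[-1,[0,0,0],0],[-1,[0,0,0],0],[-1,[-4,0,0],0],[-1,[-8,0,0],0],[-1,[-8,-6,-1],0],[-1,[-8,-12,-2],0],[-1,[-8,-18,-3],0],[-1,[-8,-24,-4],0],[-1,[-8,-30,-5],0],[-1,[-8,-30,-5],0],[-1,[-8,-30,-5],0]])

```text
t: 25.58
eef_pos: [642.7, -52.7, 370.5]
tcp_rot: [2.007, 1.57, 2.332]
ft_force: [-0.5, 1.1, -0.2]
opening: 0.999
```

```bash
python3 - <<'E'
from h import *
from edge import edge
sc();edge(135)
tops('top',0,[((594,247),135),((500,215),95)],.8)
o=[]
for n in('scene','top'):
    c=cams.read_camera(n);u,v=project(c,[[560,225,60]])[0].astype(int);o.append(cv2.resize(c['image'][v-60:v+60,u-60:u+60],(480,480),interpolation=cv2.INTER_CUBIC)[:,:400])
    cv2.imwrite(f'pics/{n}_end.png',c['image'][:,:,::-1])
    a=cv2.imread(f'pics/{n}0.png').astype(int);d=(np.abs(a-c['image'][:,:,::-1]).max(2)>40)
    for nm,P,w in(('mug',[480,-440,40],0),('spoon',[590,390,5],0),('bowl',[780,10,25],0),('loaf',[705,-295,20],0)):
        u,v=project(c,[P])[0].astype(int);print(n,nm,(u,v),'changed px',d[v-18:v+18,u-18:u+18].sum())
cv2.imwrite('pics/s8.png',np.hstack(o)[:,:,::-1])
E
```

```text
s 11.9 c -299.9
z 135 [(np.float64(123.0), 121, 72), (np.float64(123.5), 119, 73), (np.float64(123.0), 122, 74), (np.float64(123.5), 120, 73), (np.float64(123.5), 119, 75)]
top [591.4 244.4] size [ 45.1 115.9] ang 18.6 top rgb [143.  88.  70.]
top [508.  216.4] size [44.8 59.1] ang 18.4 top rgb [145.  91.  66.]
scene mug (np.int64(250), np.int64(116)) changed px 975
scene spoon (np.int64(437), np.int64(323)) changed px 0
scene bowl (np.int64(257), np.int64(256)) changed px 0
scene loaf (np.int64(216), np.int64(176)) changed px 83
top mug (np.int64(473), np.int64(242)) changed px 0
top spoon (np.int64(192), np.int64(202)) changed px 0
top bowl (np.int64(320), np.int64(140)) changed px 691
top loaf (np.int64(420), np.int64(167)) changed px 0
```

View pics/s8.png

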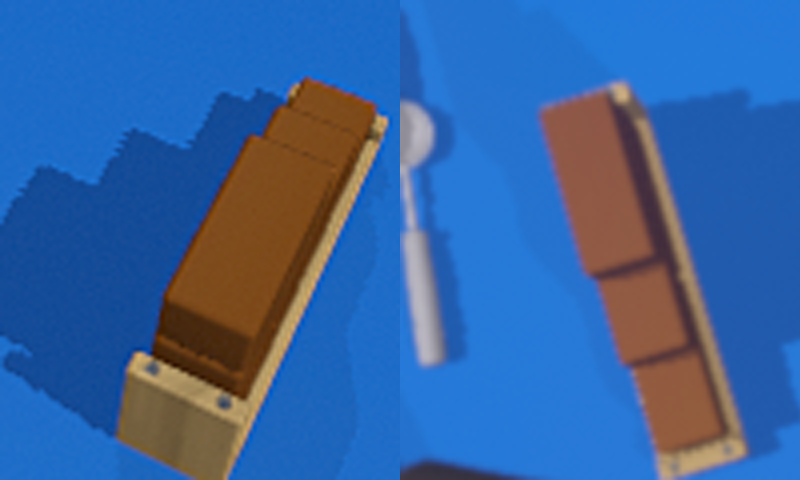

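The stack is complete and in line in both views, and every bystander is unchanged in at least one view; the differences in the other view come from the arm and its shadow. Handing in.

```bash
python3 -c "
from cell import job
print(job.job_done())"
```

```text
the job is handed in; nothing more can be done
None
```

The stack is laid in brick bond as asked, and the job was handed in at about 26 s of the 72 s allowed; no verdict was reported.

**Half block (second course):** I felt for the tall end board with the block held just above the course. Then I backed off about 1.5 mm and set it down.

**First long block (second course):** It bridges the joint below, with a gap of about 1–1.5 mm to the half block.

**Second long block (third course):** It lies at the tall end board, and its end edge reads 123.3 mm along the rack, the same as the half block's.

**Checks:**
- **Alignment:** The stack lies at about 18.4–18.6° against 18.7° for the bottom course. The sideways offset is about 1 mm.
- **Forces:** No force reading went above about 15 N, seen when feeling for the board.
- **Bystanders:** The spoon is unchanged in both camera views. The mug and loaf are unchanged in the top view and the bowl in the scene view. Their other views had changed pixels, which I put down to the arm and its shadow without checking further.
- **Bottom course:** It looks unmoved in the pictures, but I did not measure it again at the end.
- **Disagreement:** The two cameras differed steadily by about 5 mm in x and 3 mm in y. I used their mean, and corrected it by touch and by comparing blocks in the same picture.

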